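Set the angle dial of a last-grinding fixture and clamp it

ROBOT

A 6-joint arm with a two-finger parallel gripper is mounted at the origin on the work surface. World frame = base frame: x ahead of the robot, y to its left, z up, the work surface at z = 0. Lengths are in m, angles in rad, forces in N, time in s.
With the tool pointing down it reaches from about 0.35 to 0.85 m from the base axis. Payload 8.1 kg.
Tool frame: the origin (TCP) lies midway between the tips of the shut fingers; the grasp point (between the pads) lies 19 mm behind it (arm.grip_point_offset is the distance from the TCP to the grasp point, in m); z points along the fingers, y is the direction in which the jaws open and shut (so a half turn about z gives the same grasp; the last joint's range is limited). The gripper opens to 85 mm and grips with 20 to 120 N. Pads are 22 mm wide; open, the fingers measure 114 mm over their backs; the gripper's body (76 mm by 85 mm) begins 54 mm behind the grasp point. The pads swing forward as they close: fully open they stand 13 mm farther back than shut.
Start: joints at [-1.277, 0.13, 1.488, -0, 1.523, -0.085], TCP at [0.222, -0.557, 0.211] pointing down, gripper open.
Joint ranges: [-2.96, 2.96], [-0.89, 2.26], [0.02, 2.5], [-1.34, 4.48], [0, 2.73], [-2.66, 2.66]. Speed limits (rad/s): [2.39, 2.39, 2.79, 3.14, 3.14, 3.14].

INTERFACE

Orientations are given as a unit quaternion [w, x, y, z].
In Python, from workcell import arm gives the robot as it stands.
- The arm moves only by the tool play_rows, never from a script. Its argument "motion" is a list of rows, each an object of numbers: "tx", "ty", "tz": the shift along the world's x, y, z in m; "twist": the turn about the world's z in degrees; "hand": the gripper command: -1 is fully open, 1 is shut, values between are in proportion. In form: [{"tx": .., "ty": .., "tz": .., "twist": .., "hand": ..}, ...]. A call has 1 to 20 rows; each row shifts and turns the pose as measured when the row begins; what a row does not reach is not made up. A row lasts 1/12 s, in which the tool goes at most 41.7 mm and 7.16 degrees, less where a joint would pass 70% of its speed; a pose out of reach is approached as far as the arm can. A call is refused whole if a number of a shift passes 0.0417 or a number of a turn 7.16, either way. A call with a gripper value outside its range is refused whole. The fingers move at their own pace and stop on an object; "squeeze" is the grip in N (left out, the last holds). Time passes only in rows, so rows that do not move let the fingers close. It gives the time, the measured TCP pose, the force and the opening at its end, in the units of the state.
- arm.state(): the state, without advancing time (a new reading comes with each control period).
- arm.snapshot(name): name is "scene" or "side" or "wrist"; returns a dict with "color" (480x640x3 uint8, red, green, blue), "z_map" (480x640 float32, m along the optical axis (not along the pixel's ray), 0 where there is no reading), "K" (3x3 intrinsics, pixels), "rvec" (rotation vector, rad) and "tvec" (3), from world to camera coordinates, as OpenCV has them. Camera axes: x right, y down, z forward; pixel columns grow to the right and rows downward; lengths in m; the calibration is good to about 2 mm. A picture is of the moment at which its call begins.
- arm.hand_in(): hands the job in, once; it reports no verdict.
The state is a dict: "time": time; "qpos": joint angles; "joint_vel": joint speeds; "tau": joint torques, N m; "eef_pos": TCP position; "tcp_rot": TCP orientation; "contact_force": force on the tool from outside, world axes, zero at the start; "wrist_torque": the same for the moment, N m; "finger_gap": opening from 0.0 (shut) to 1.0 (fully open).
Only numpy, scipy, OpenCV 4.12 (cv2) and the standard library are available. Lean on these libraries where they do the work, as an engineer would, in place of code of your own. Each camera call takes 0.05 s, during which the arm holds its last target. There are 200 camera calls.

TASK

On the shoemaker's fixture, push the dial round by its upright fin with the fingertips until the index line on the dial lines up with the one long riveted line on the scale collar around it. Then push the clamp lever clockwise (seen from above) all the way over to its stop, leaving the dial on the line. Leave the shoe last, the pot, the tin and the file where they are.

Things in the scene. Friction and masses are not known exactly. Their poses are not given: they have to be found in the camera images.
- fixture: grey cast base fixed to the bench: a round block 208 mm across and 30 mm high with a 56 mm wide, 30 mm high lug that reaches 165 mm from the centre towards the base's -y (it carries the clamp lever). Origin: on the bench, under the dial's axis; z up, x and y level.
- dial: flat round aluminium dial, 132 mm across, turning about the vertical, its joint free half a turn and more either way; friction of 0.12 N m (3 N at the fin) holds it where left. Origin: on its axis, 30 mm above the bench; top face 6 mm higher; its x points along the index line. On top: a dark hub 28 mm across, 12 mm high; a dark index line 5 mm wide (26 to 65 mm radius); opposite it the fin.
- fin (a point): point on the top edge of the fin, at 45 mm from the dial's axis, exactly opposite to the index line, 62 mm above the bench. The fin is a black upright wall that stands radially on the dial: 12 mm thick, from the 13 mm to the 59 mm radius, 26 mm high above the dial's face. Pushing it sideways turns the dial.
- index_mark (a point): outer end of the dial's index line, at 67 mm from the dial's axis, 36 mm above the bench; goes round with the dial.
- target_line (a point): inner end of the long line on the scale collar, 67 mm from the dial's axis, 36 mm above the bench. The collar is a fixed flat aluminium ring flush with the dial, 138 to 204 mm diameter, with 23 short lines (9 by 2 mm) and one long line (31 by 5 mm) with a dark rivet, 12 mm across and 4 mm high, near its outer end; all 15 degrees apart. It coincides with index_mark when the dial is set.
- clamp (a joint): angle of the clamp lever in rad: 0 open, 1.4 at the closed stop, growing clockwise seen from above; starts between 0 and 0.25. At 0 its bar points 60 degrees clockwise from the fixture's x axis, at 1.4 about 140 degrees clockwise. Friction of 0.1 N m (2 N at mid lever) leaves it where it is put; it does not move the dial.
- clamp_pivot (a point): top of the clamp lever's vertical pivot, on its axis, 54 mm above the bench, 135 mm from the dial's axis towards the fixture's -y.
- clamp_tip (a point): top of the black round knob on the lever's free end, 64 mm above the bench, 75 mm from the pivot's axis. The knob is 20 mm across and 30 mm high (34 to 64 mm above the bench). From the pivot (a boss 34 mm across) to the knob runs a straight steel bar 14 mm wide, 35 to 53 mm above the bench.
- shoe_last: bystander: loose wooden shoe last, 250 mm long (toe towards its x), 86 mm wide, 100 mm high at the heel; origin under its middle.
- pot: bystander: loose black open pot, 72 mm across, 55 mm high; origin at the middle of its underside.
- tin: bystander: loose metal tin, 72 mm across, 62 mm high; origin at the middle of its underside.
- file: bystander: loose file with a wooden handle, 270 mm long, 24 mm high, lying along its x; origin on the bench under its middle.

How it is judged:
By the outcome, as a careful person would: the job done as asked, in the order asked, and still so for the second after the job is handed in, with the robot touching nothing.
It also fails if it takes over 72 s, if anything falls off the work surface, if the arm or the gripper's body presses on something with over 40 N, if the wrist force passes 120 N, or if a joint passes its speed limit or range.

## Working session

There is one attempt and no reset: what is moved stays moved. The work goes in short steps, Python scripts to look and compute and a tool call to move; the robot and the scene stay as the last step left them, time stands still between calls to the robot, and variables do not carry over. Pictures are saved under pics/ and viewed, about 8 in all and at most 12, crops included, and the job is handed in when it is done.

Besides the shell and the picture viewer there is one more tool, called after "Emit:" as name([rows], argument=value, ...), one row to a line, values as JSON. play_rows: Moves the arm, as the interface text tells. Its arguments: {"type":"object","properties":{"motion":{"type":"array","items":{"type":"object","properties":{"tx":{"type":"number"},"ty":{"type":"number"},"tz":{"type":"number"},"twist":{"type":"number"},"hand":{"type":"number"}}}},"squeeze":{"type":"number"}},"required":["motion"]}

```bash
mkdir -p pics; cat > h.py <<'E'
import numpy as np, cv2
from workcell import arm
def snap(n):
    s=arm.snapshot(n); np.savez('last_'+n,**s); return s
def load(n): return dict(np.load('last_'+n+'.npz'))
def ray(s,u,v,z):
    "pixel -> world point on plane z"
    R=cv2.Rodrigues(s['rvec'])[0]; C=-R.T@s['tvec'].ravel()
    d=R.T@np.linalg.inv(s['K'])@[u,v,1]
    return C+d*(z-C[2])/d[2]
def proj(s,p):
    return cv2.projectPoints(np.array(p,float).reshape(-1,3),s['rvec'],s['tvec'],s['K'],None)[0].reshape(-1,2)
def save(name,im): cv2.imwrite('pics/'+name,cv2.cvtColor(im,cv2.COLOR_RGB2BGR))
E
python3 - <<'E'
from h import *
for n in('scene','side'): 
    s=snap(n); save(n+'1.png',s['color'])
    R=cv2.Rodrigues(s['rvec'])[0];print(n,-R.T@s['tvec'].ravel(),R[2])
E
```

```text
scene [ 1.10727598 -0.72146801  0.74324014] [-0.46841322  0.63066169 -0.61875269]
side [ 0.47680249 -0.83266354  0.67538702] [ 0.13924993  0.80389565 -0.57823978]
```

View pics/scene1.png

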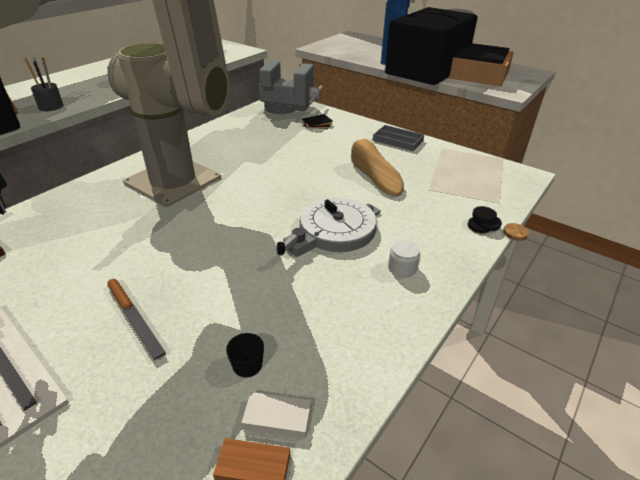

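View pics/side1.png

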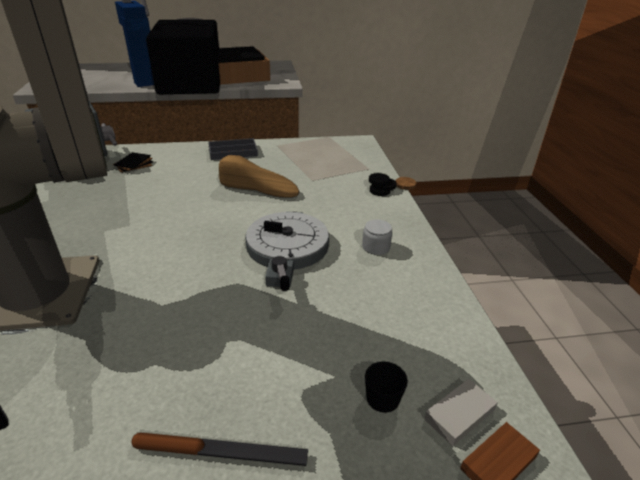

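Scene view: the dial is at about (338,218), the fin at (330,205) and the clamp knob at (281,248). Side view: the dial is at (288,236), the fin at (272,226) and the knob at (285,281). I'll enlarge both.

```bash
python3 - <<'E'
from h import *
a=load('scene')['color'][185:260,270:385]; b=load('side')['color'][205:290,235:340]
f=lambda i:cv2.resize(i,(800,int(i.shape[0]*800/i.shape[1])),interpolation=cv2.INTER_CUBIC)
save('sc2.png',f(a)[:600]); save('sd2.png',f(b)[:648])
x=f(b);save('sd2.png',cv2.resize(x,(735,595)));print(x.shape)
for n,u,v in(('scene',339,217),('side',288,233)): print(n,ray(load(n),u,v,.036))
E
```

```text
(647, 800, 3)
scene [0.5556716  0.11599639 0.036     ]
side [0.55917551 0.11201714 0.036     ]
```

View pics/sc2.png

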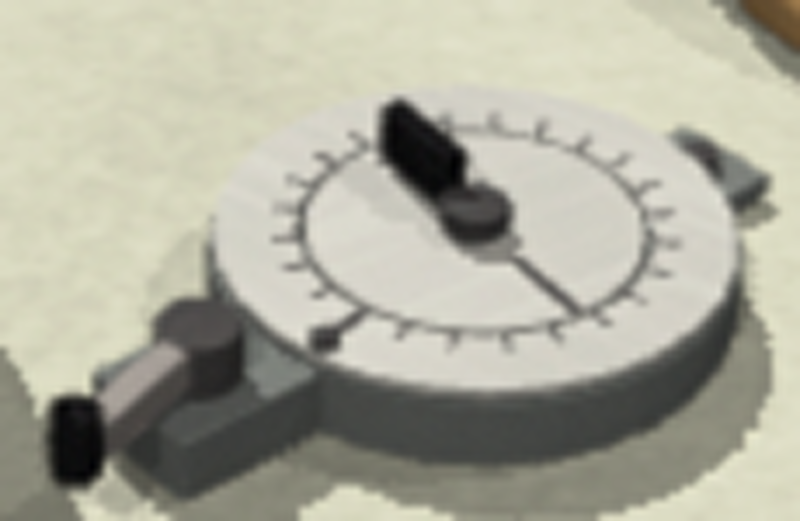

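View pics/sd2.png

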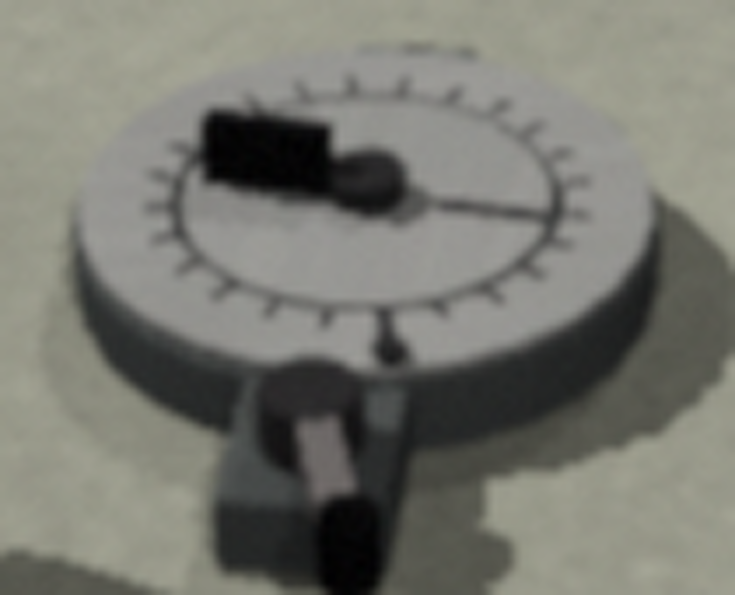

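```bash
python3 - <<'E'
from h import *
sc,sd=load('scene'),load('side')
P={'idx':(.036,(585,315),(550,214)),'line':(.036,(365,312),(385,310)),'rivet':(.040,(325,336),(392,345)),'piv':(.054,(200,315),(312,382)),'knob':(.064,(77,402),(348,502)),'hub':(.048,(477,197),(372,165))}
for k,(z,a,b) in P.items():
    p=ray(sc,270+a[0]/6.957-.43,185+a[1]/6.957-.43,z); q=ray(sd,235+b[0]/7-.43,205+b[1]/7-.43,z)
    P[k]=(p+q)/2; print(k,p.round(4),q.round(4))
c=P['hub'];A=lambda p,c=c:np.degrees(np.arctan2(*(p-c)[[1,0]]))
for k in P: print(k,A(P[k]),np.linalg.norm((P[k]-c)[:2]))
print('lever',A(P['knob'],P['piv']),np.linalg.norm((P['knob']-P['piv'])[:2]))
print(arm.state())
E
```

```text
idx [0.6188 0.0921 0.036 ] [0.6197 0.0954 0.036 ]
line [0.5529 0.0431 0.036 ] [0.5564 0.0451 0.036 ]
rivet [0.5533 0.018  0.04  ] [0.5562 0.0198 0.04  ]
piv [ 0.5209 -0.0146  0.054 ] [ 0.5273 -0.0156  0.054 ]
knob [ 0.5275 -0.0898  0.064 ] [ 0.5323 -0.0888  0.064 ]
hub [0.5522 0.116  0.048 ] [0.559  0.1157 0.048 ]
idx -19.129574392857922 0.0673267737445007
line -90.78174680666312 0.0717549229265118
rivet -90.53248445143647 0.09698840477754485
piv -103.53641552239291 0.13469029592772183
knob -97.1594676742064 0.2067439616246331
hub 0.0 0.0
lever -85.56069775207207 0.07440644871123984
{'time': 0.1, 'qpos': array([-1.27739712e+00,  1.31150305e-01,  1.48917470e+00,  2.09040325e-05,
        1.52296672e+00, -8.53854989e-02]), 'joint_vel': array([-0.00128539, -0.00191125, -0.00411907,  0.00152399, -0.00113945,
        0.00078297]), 'tau': array([ 7.82983316e-04, -5.70951712e+01, -5.01940978e+01, -1.47705123e-04,
        8.09996476e-03, -5.04625223e-05]), 'eef_pos': array([ 0.22175965, -0.55695242,  0.21010834]), 'tcp_rot': array([-8.46032449e-04,  9.82118555e-01,  1.88261581e-01, -7.78154835e-05]), 'contact_force': array([ 0.04619184, -0.30276734, -0.67130608]), 'wrist_torque': array([ 0.02900476, -0.00989419, -0.01126116]), 'finger_gap': 0.9977455021323967}
```

Emit:
play_rows([
  {"tx": 0.0135, "ty": 0.032, "twist": 2.5, "hand": 1},
  {"tx": 0.0135, "ty": 0.032, "twist": 2.5, "hand": 1},
  {"tx": 0.0135, "ty": 0.032, "twist": 2.5, "hand": 1},
  {"tx": 0.0135, "ty": 0.032, "twist": 2.5, "hand": 1},
  {"tx": 0.0135, "ty": 0.032, "twist": 2.5, "hand": 1},
  {"tx": 0.0135, "ty": 0.032, "twist": 2.5, "hand": 1},
  {"tx": 0.0135, "ty": 0.032, "twist": 2.5, "hand": 1},
  {"tx": 0.0135, "ty": 0.032, "twist": 2.5, "hand": 1},
  {"tx": 0.0135, "ty": 0.032, "twist": 2.5, "hand": 1},
  {"tx": 0.0135, "ty": 0.032, "twist": 2.5, "hand": 1},
  {"tx": 0.0135, "ty": 0.032, "twist": 2.5, "hand": 1},
  {"tx": 0.0135, "ty": 0.032, "twist": 2.5, "hand": 1},
  {"tx": 0.0135, "ty": 0.032, "twist": 2.5, "hand": 1},
  {"tx": 0.0135, "ty": 0.032, "twist": 2.5, "hand": 1},
  {"tx": 0.0135, "ty": 0.032, "twist": 2.5, "hand": 1},
  {"tx": 0.0135, "ty": 0.032, "twist": 2.5, "hand": 1},
  {"tx": 0.0135, "ty": 0.032, "twist": 2.5, "hand": 1},
  {"tx": 0.0135, "ty": 0.032, "twist": 2.5, "hand": 1},
  {"tx": 0.0135, "ty": 0.032, "twist": 2.5, "hand": 1},
  {"hand": 1},
])

```text
$.motion[0]: bad value
```

```bash
python3 - <<'E'
from h import *
s=snap('wrist'); save('w1.png',s['color'])
R=cv2.Rodrigues(s['rvec'])[0];print(-R.T@s['tvec'].ravel(),R[2])
t=arm.state();print(t['eef_pos'],t['finger_gap'],t['qpos'],t['tcp_rot'])
E
```

```text
[ 0.29949986 -0.52761928  0.37287076] [-0.2995507  -0.11893629 -0.94663802]
[ 0.22175296 -0.55704501  0.21029365] 0.9986639009155063 [-1.27742266e+00  1.30989766e-01  1.48901190e+00 -2.56864693e-05
  1.52299030e+00 -8.54019341e-02] [-6.94541084e-04  9.82119313e-01  1.88258242e-01 -8.53817006e-05]
```

View pics/w1.png

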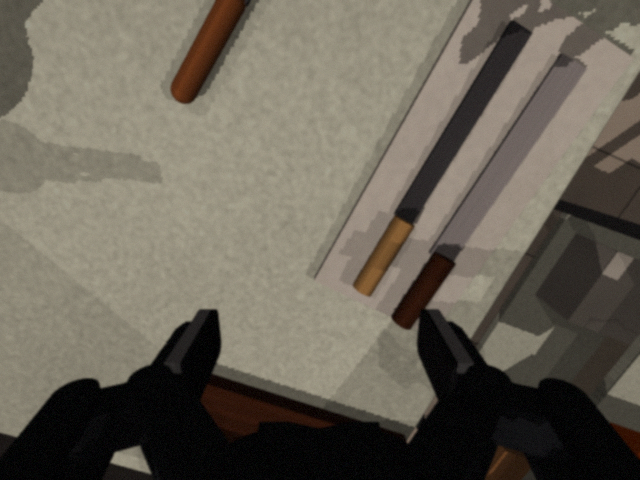

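The call was refused, and the picture shows only the bench below the start pose. The rows probably need every key, so I'll send them all.

Emit:
play_rows([
  {"tx": 0.0135, "ty": 0.032, "tz": 0, "twist": 2.5, "hand": 1},
  {"tx": 0.0135, "ty": 0.032, "tz": 0, "twist": 2.5, "hand": 1},
  {"tx": 0.0135, "ty": 0.032, "tz": 0, "twist": 2.5, "hand": 1},
  {"tx": 0.0135, "ty": 0.032, "tz": 0, "twist": 2.5, "hand": 1},
  {"tx": 0.0135, "ty": 0.032, "tz": 0, "twist": 2.5, "hand": 1},
  {"tx": 0.0135, "ty": 0.032, "tz": 0, "twist": 2.5, "hand": 1},
  {"tx": 0.0135, "ty": 0.032, "tz": 0, "twist": 2.5, "hand": 1},
  {"tx": 0.0135, "ty": 0.032, "tz": 0, "twist": 2.5, "hand": 1},
  {"tx": 0.0135, "ty": 0.032, "tz": 0, "twist": 2.5, "hand": 1},
  {"tx": 0.0135, "ty": 0.032, "tz": 0, "twist": 2.5, "hand": 1},
  {"tx": 0.0135, "ty": 0.032, "tz": 0, "twist": 2.5, "hand": 1},
  {"tx": 0.0135, "ty": 0.032, "tz": 0, "twist": 2.5, "hand": 1},
  {"tx": 0.0135, "ty": 0.032, "tz": 0, "twist": 2.5, "hand": 1},
  {"tx": 0.0135, "ty": 0.032, "tz": 0, "twist": 2.5, "hand": 1},
  {"tx": 0.0135, "ty": 0.032, "tz": 0, "twist": 2.5, "hand": 1},
  {"tx": 0.0135, "ty": 0.032, "tz": 0, "twist": 2.5, "hand": 1},
  {"tx": 0.0135, "ty": 0.032, "tz": 0, "twist": 2.5, "hand": 1},
  {"tx": 0.0135, "ty": 0.032, "tz": 0, "twist": 2.5, "hand": 1},
  {"tx": 0, "ty": 0, "tz": 0, "twist": 0, "hand": 1},
  {"tx": 0, "ty": 0, "tz": 0, "twist": 0, "hand": 1},
])

```text
time: 1.82
eef_pos: [0.4645, 0.0509, 0.2025]
tcp_rot: [-0.004, 0.825, 0.565, -0.002]
contact_force: [0.1, -0.6, -0.5]
finger_gap: -0.0
```

```bash
python3 - <<'E'
from h import *
s=snap('wrist'); save('w2.png',s['color'])
print(proj(s,[[.556,.116,.048],[.513,.131,.062],[.555,.044,.036]]))
E
```

```text
[[390.86433416 108.97325191]
 [338.35734952 110.38362965]
 [410.19756714 185.44091301]]
```

View pics/w2.png

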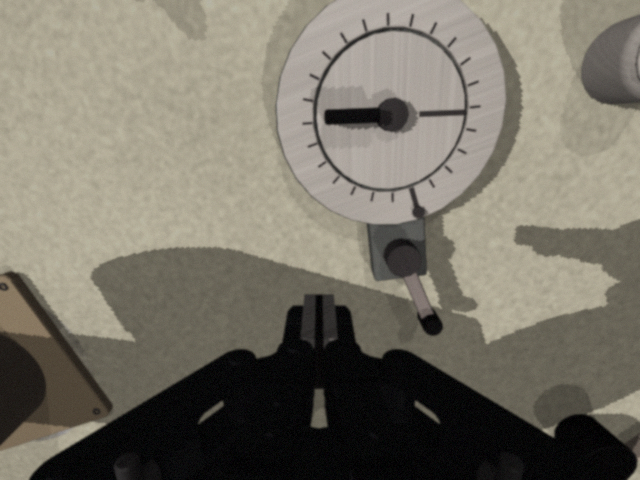

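Wrist view: hub (394,113), index end (466,112), line inner end (412,188), rivet (419,212), pivot (402,252), knob (432,322) and the fin's outer end (327,116).

```bash
cat > w.py <<'E'
from h import *
def meas(P,n='wrist'):
    s=load(n); Q={k:ray(s,u,v,z) for k,(u,v,z) in P.items()}
    c=Q['hub']
    for k in Q: d=Q[k]-c; print(k,Q[k].round(4),'ang %.1f r %.4f'%(np.degrees(np.arctan2(d[1],d[0])),np.hypot(*d[:2])))
    return Q
E
python3 - <<'E'
from w import *
Q=meas(dict(hub=(394,113,.048),idx=(466,112,.036),line=(412,188,.036),rivet=(419,212,.04),piv=(402,252,.054),knob=(431,321,.064),fin=(327,116,.062)))
# dial gap circle via left/right/bottom points: (315,112),(467,112),(391,188)
for u,v in((315,112),(467,112),(391,189),(391,28)): print(ray(load('wrist'),u,v,.036))
d=Q['knob']-Q['piv'];print(np.degrees(np.arctan2(d[1],d[0])))
E
```

```text
hub [0.5575 0.1119 0.048 ] ang 0.0 r 0.0000
idx [0.6196 0.089  0.036 ] ang -20.2 r 0.0662
line [0.5559 0.041  0.036 ] ang -91.3 r 0.0709
rivet [0.5549 0.0173 0.04  ] ang -91.6 r 0.0947
piv [ 0.5264 -0.0101  0.054 ] ang -104.3 r 0.1259
knob [ 0.5311 -0.0863  0.064 ] ang -97.6 r 0.2000
fin [0.5028 0.1303 0.062 ] ang 161.4 r 0.0578
[0.49457651 0.13766577 0.036     ]
[0.62047102 0.08871306 0.036     ]
[0.53699568 0.04732662 0.036     ]
[0.57717815 0.17559485 0.036     ]
-86.5120514349676
```

Emit:
play_rows([
  {"tx": 0.014, "ty": 0.0173, "tz": 0, "twist": 0.4, "hand": 1},
  {"tx": 0.014, "ty": 0.0173, "tz": 0, "twist": 0.4, "hand": 1},
  {"tx": 0.014, "ty": 0.0173, "tz": 0, "twist": 0.4, "hand": 1},
  {"tx": 0, "ty": 0, "tz": 0, "twist": 0, "hand": 1},
  {"tx": 0, "ty": 0, "tz": -0.025, "twist": 0, "hand": 1},
  {"tx": 0, "ty": 0, "tz": -0.025, "twist": 0, "hand": 1},
  {"tx": 0, "ty": 0, "tz": -0.025, "twist": 0, "hand": 1},
  {"tx": 0, "ty": 0, "tz": -0.025, "twist": 0, "hand": 1},
  {"tx": 0, "ty": 0, "tz": -0.025, "twist": 0, "hand": 1},
  {"tx": 0, "ty": 0, "tz": 0, "twist": 0, "hand": 1},
])

```text
time: 2.7
eef_pos: [0.5068, 0.0912, 0.0752]
tcp_rot: [-0.001, 0.825, 0.566, -0.001]
contact_force: [-1.1, -0.1, -0.2]
finger_gap: 0.0
```

Emit:
play_rows([
  {"tx": 0, "ty": 0.007, "tz": 0, "twist": 0, "hand": 1},
  {"tx": 0, "ty": 0.006, "tz": -0.01, "twist": 0.5, "hand": 1},
  {"tx": 0, "ty": 0, "tz": -0.012, "twist": 0.5, "hand": 1},
  {"tx": 0, "ty": 0, "tz": -0.01, "twist": 0, "hand": 1},
  {"tx": 0, "ty": 0, "tz": 0, "twist": 0, "hand": 1},
])

```text
time: 3.12
eef_pos: [0.5088, 0.1026, 0.0452]
tcp_rot: [-0.0, 0.82, 0.572, 0.001]
contact_force: [-0.7, 0.8, 0.5]
finger_gap: 0.001
```

```bash
cat > plan.py <<'E'
import sys; from h import *
# waypoints: fin angle phi -> tool pos with tangential offset o
c=np.array([.557,.1125])
def wp(phi,o=.017,r=.045):
    a=np.radians(phi); return c+r*np.array([np.cos(a),np.sin(a)])+o*np.array([-np.sin(a),np.cos(a)])
t=arm.state();q=t['tcp_rot'];print(t['eef_pos'].round(4),'yaw',np.degrees(2*np.arctan2(q[2],q[1])).round(1),t['contact_force'].round(1))
for a,b in zip(sys.argv[1:],sys.argv[2:]): print(b,wp(float(b)).round(4),(wp(float(b))-wp(float(a))).round(4))
E
python3 plan.py 160 155 150 145 140 135 130 125 120 115 110 105 100 95 90 88.5
```

```text
[0.5088 0.1026 0.0452] yaw 69.7 [-0.7  0.8  0.5]
155 [0.509  0.1161] [0.0001 0.0042]
150 [0.5095 0.1203] [0.0005 0.0042]
145 [0.5104 0.1244] [0.0009 0.0041]
140 [0.5116 0.1284] [0.0012 0.004 ]
135 [0.5132 0.1323] [0.0016 0.0039]
130 [0.5151 0.136 ] [0.0019 0.0037]
125 [0.5173 0.1396] [0.0022 0.0036]
120 [0.5198 0.143 ] [0.0025 0.0034]
115 [0.5226 0.1461] [0.0028 0.0031]
110 [0.5256 0.149 ] [0.0031 0.0029]
105 [0.5289 0.1516] [0.0033 0.0026]
100 [0.5324 0.1539] [0.0035 0.0023]
95 [0.5361 0.1558] [0.0037 0.002 ]
90 [0.54   0.1575] [0.0039 0.0017]
88.5 [0.5412 0.1579] [0.0012 0.0004]
```

Emit:
play_rows([
  {"tx": 0, "ty": 0.005, "tz": 0, "twist": 0, "hand": 1},
  {"tx": 0, "ty": 0.005, "tz": 0, "twist": -1, "hand": 1},
  {"tx": 0, "ty": 0.004, "tz": 0, "twist": -5, "hand": 1},
  {"tx": 0.0005, "ty": 0.0042, "tz": 0, "twist": -5, "hand": 1},
  {"tx": 0.0009, "ty": 0.0041, "tz": 0, "twist": -5, "hand": 1},
  {"tx": 0.0012, "ty": 0.004, "tz": 0, "twist": -5, "hand": 1},
  {"tx": 0.0016, "ty": 0.0039, "tz": 0, "twist": -5, "hand": 1},
  {"tx": 0.0019, "ty": 0.0037, "tz": 0, "twist": -5, "hand": 1},
  {"tx": 0.0022, "ty": 0.0036, "tz": 0, "twist": -5, "hand": 1},
  {"tx": 0, "ty": 0, "tz": 0, "twist": 0, "hand": 1},
])

```text
time: 3.95
eef_pos: [0.5219, 0.1459, 0.0511]
tcp_rot: [0.001, 0.961, 0.276, 0.005]
contact_force: [0.8, -0.5, -0.4]
finger_gap: 0.001
```

```bash
python3 plan.py
```

```text
[0.5219 0.1459 0.0511] yaw 32.1 [ 0.8 -0.5 -0.4]
```

Emit:
play_rows([
  {"tx": 0, "ty": 0, "tz": -0.003, "twist": -4, "hand": 1},
  {"tx": 0.0015, "ty": 0.0015, "tz": -0.002, "twist": -4, "hand": 1},
  {"tx": 0.0016, "ty": 0.0015, "tz": 0, "twist": -4, "hand": 1},
  {"tx": 0.0017, "ty": 0.0013, "tz": 0, "twist": -3, "hand": 1},
  {"tx": 0.0018, "ty": 0.0012, "tz": 0, "twist": -3, "hand": 1},
  {"tx": 0, "ty": 0, "tz": 0, "twist": 0, "hand": 1},
])

```text
time: 4.45
eef_pos: [0.5306, 0.1532, 0.0493]
tcp_rot: [0.002, 0.992, 0.125, 0.007]
contact_force: [-0.2, 0.4, -0.4]
finger_gap: 0.0
```

```bash
python3 plan.py; python3 - <<'E'
from h import *
s=snap('wrist'); save('w3.png',s['color'])
print(proj(s,[[.557,.1125,.048],[.555,.044,.036]]))
E
```

```text
[0.5306 0.1532 0.0493] yaw 14.4 [-0.2  0.4 -0.4]
[[405.53003292 263.35465392]
 [514.19735624 286.45678509]]
```

View pics/w3.png

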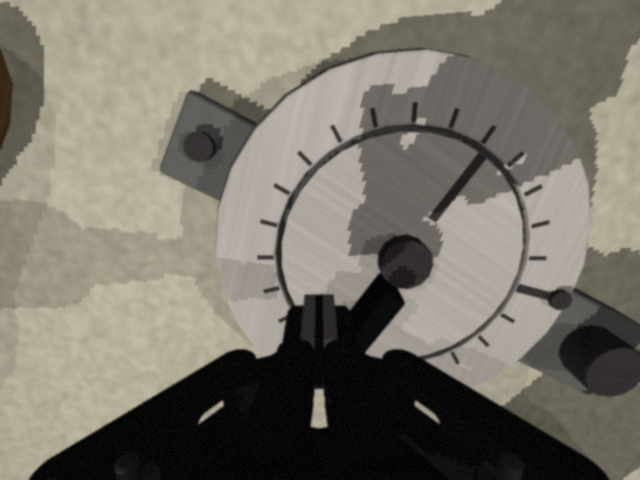

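Wrist view: index end (482,154), hub (405,262), line inner end (519,289), rivet (560,299).

```bash
python3 - <<'E'
from w import *
meas(dict(hub=(405,261,.048),idx=(482,154,.036),line=(519,289,.036),rivet=(559,298,.04)))
E
python3 plan.py 102 98 96 92 90 88.5
```

```text
hub [0.5582 0.1132 0.048 ] ang 0.0 r 0.0000
idx [0.6182 0.09   0.036 ] ang -21.1 r 0.0643
line [0.5542 0.0407 0.036 ] ang -93.1 r 0.0726
rivet [0.5558 0.0196 0.04  ] ang -91.4 r 0.0936
[0.5306 0.1532 0.0493] yaw 14.6 [-0.6 -0.1  0.2]
98 [0.5339 0.1547] [0.0029 0.0017]
96 [0.5354 0.1555] [0.0015 0.0008]
92 [0.5384 0.1569] [0.0031 0.0014]
90 [0.54   0.1575] [0.0016 0.0006]
88.5 [0.5412 0.1579] [0.0012 0.0004]
```

```bash
python3 - <<'E'
from h import *
a=snap('scene')['color'][165:260,270:385]; b=snap('side')['color'][180:275,235:345]
f=lambda i:cv2.resize(i,(400,400*i.shape[0]//i.shape[1]),interpolation=cv2.INTER_CUBIC)
a,b=f(a),f(b);h=min(len(a),len(b)); save('c3.png',np.hstack([a[:h],b[:h]]))
w=load('wrist');print(proj(w,[[.513,.131,.062],[.5016,.1327,.062],[.5306,.1532,.0493]]))
E
```

```text
[[349.78025255 343.4594799 ]
 [340.55018761 361.15571072]
 [315.92241715 292.10391729]]
```

View pics/c3.png

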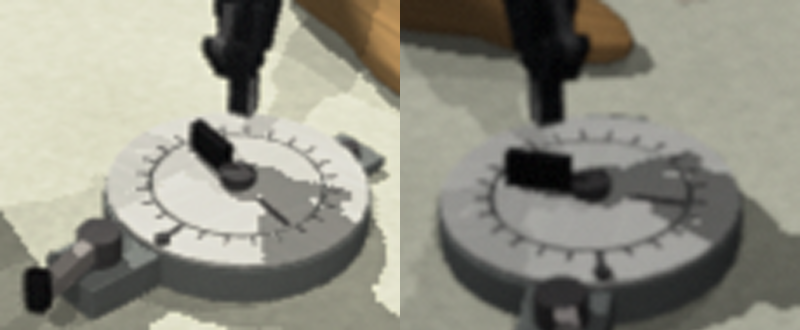

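```bash
python3 - <<'E'
from h import *
t=arm.state();print(t)
for n,u,v in(('scene',270+240*.2875,165+113*.2875),('side',235+145*.275,180+122*.275)):
    s=load(n);print(n,(u,v),proj(s,t['eef_pos']),[ray(s,u,v,z).round(3) for z in(.04,.05,.07,.1,.13)])
    z=s['z_map'][int(v)-3:int(v)+2,int(u)-1:int(u)+2];print(z)
    R=cv2.Rodrigues(s['rvec'])[0]; print(R.T@(np.linalg.inv(s['K'])@[u,v-2,1]*z[1,1]-s['tvec'].ravel()))
E
```

```text
{'time': 4.6, 'qpos': array([ 0.19189819,  0.12815093,  1.79793641, -0.00610319,  1.2023501 ,
        1.51097429]), 'joint_vel': array([-0.00183726,  0.00041557,  0.00290591, -0.00127352, -0.00077909,
        0.01192832]), 'tau': array([ 7.03406520e-02, -5.21536052e+01, -4.55855548e+01, -3.12316557e-02,
       -1.08378162e-01,  3.81055952e-02]), 'eef_pos': array([0.53021101, 0.15293854, 0.04895263]), 'tcp_rot': array([0.00241369, 0.99192837, 0.12659657, 0.00675152]), 'contact_force': array([0.21902139, 0.73347297, 1.28715336]), 'wrist_torque': array([-0.03416935,  0.07097063, -0.07089065]), 'finger_gap': 8.106535520875817e-05}
scene (339.0, 197.4875) [[339.3085138  203.75090927]] [array([0.504, 0.19 , 0.04 ]), array([0.512, 0.177, 0.05 ]), array([0.529, 0.151, 0.07 ]), array([0.555, 0.112, 0.1  ]), array([0.581, 0.073, 0.13 ])]
[[1.2236154 1.2174176 1.214869 ]
 [1.22298   1.2194781 1.2177244]
 [1.2226366 1.2208518 1.2215159]
 [1.2288135 1.2234755 1.2198304]
 [1.2315698 1.2287556 1.2253369]]
[0.53581449 0.14099467 0.08404972]
side (274.875, 213.55) [[274.88345863 220.47240592]] [array([0.533, 0.201, 0.04 ]), array([0.533, 0.184, 0.05 ]), array([0.531, 0.152, 0.07 ]), array([0.528, 0.103, 0.1  ]), array([0.525, 0.054, 0.13 ])]
[[0.        1.1338949 1.1266415]
 [1.1381178 1.1348838 1.1277589]
 [1.1368729 1.1397356 1.1317537]
 [1.1395894 1.1395311 1.1358755]
 [1.1419758 1.1403738 1.1443434]]
[0.53044989 0.14257999 0.0814823 ]
```

Both cameras show the real fingertips about 20 mm above the reported TCP: z is about 0.070, while the state says 0.049. The fingers therefore passed over the fin and the dial hasn't turned. I'll go back and repeat the push 20 mm lower.

Emit:
play_rows([
  {"tx": 0, "ty": 0, "tz": 0.012, "twist": 0, "hand": 1},
  {"tx": -0.003, "ty": -0.006, "tz": 0, "twist": 6.5, "hand": 1},
  {"tx": -0.003, "ty": -0.006, "tz": 0, "twist": 6.5, "hand": 1},
  {"tx": -0.003, "ty": -0.006, "tz": 0, "twist": 6.5, "hand": 1},
  {"tx": -0.003, "ty": -0.006, "tz": 0, "twist": 6.5, "hand": 1},
  {"tx": -0.003, "ty": -0.006, "tz": 0, "twist": 6.5, "hand": 1},
  {"tx": -0.003, "ty": -0.006, "tz": 0, "twist": 6.5, "hand": 1},
  {"tx": -0.003, "ty": -0.006, "tz": 0, "twist": 6.5, "hand": 1},
  {"tx": -0.003, "ty": -0.006, "tz": 0, "twist": 6.5, "hand": 1},
  {"tx": 0, "ty": 0, "tz": 0, "twist": 0, "hand": 1},
  {"tx": 0, "ty": 0, "tz": 0, "twist": 0, "hand": 1},
])

```text
time: 5.52
eef_pos: [0.5073, 0.1029, 0.0721]
tcp_rot: [0.0, 0.819, 0.574, 0.011]
contact_force: [-0.3, 0.0, -0.0]
finger_gap: 0.006
```

```bash
python3 plan.py
```

```text
[0.5073 0.1029 0.0721] yaw 70.0 [-0.3  0.  -0. ]
```

Now I'll descend in small steps to a reported z of about 0.027.

Emit:
play_rows([
  {"tx": 0, "ty": 0, "tz": -0.015, "twist": 0, "hand": 1},
  {"tx": 0, "ty": 0, "tz": -0.012, "twist": 0, "hand": 1},
  {"tx": 0, "ty": 0, "tz": -0.008, "twist": 0, "hand": 1},
  {"tx": 0, "ty": 0, "tz": -0.005, "twist": 0, "hand": 1},
  {"tx": 0, "ty": 0, "tz": 0, "twist": 0, "hand": 1},
])

```text
time: 5.93
eef_pos: [0.5093, 0.1041, 0.0328]
tcp_rot: [0.001, 0.822, 0.569, 0.012]
contact_force: [-0.5, -0.0, -0.6]
finger_gap: -0.0
```

```bash
python3 plan.py
```

```text
[0.5093 0.1041 0.0328] yaw 69.4 [-0.5 -0.  -0.6]
```

Emit:
play_rows([
  {"tx": 0, "ty": 0.003, "tz": -0.005, "twist": 0, "hand": 1},
  {"tx": 0, "ty": 0.004, "tz": -0.001, "twist": 0, "hand": 1},
  {"tx": 0, "ty": 0.003, "tz": -0.0005, "twist": -3, "hand": 1},
  {"tx": 0, "ty": 0.003, "tz": -0.0005, "twist": -4, "hand": 1},
  {"tx": 0.0005, "ty": 0.003, "tz": -0.0005, "twist": -4, "hand": 1},
  {"tx": 0.0007, "ty": 0.003, "tz": -0.0005, "twist": -4, "hand": 1},
  {"tx": 0.001, "ty": 0.003, "tz": -0.0005, "twist": -4, "hand": 1},
  {"tx": 0, "ty": 0, "tz": 0, "twist": 0, "hand": 1},
])

```text
time: 6.6
eef_pos: [0.5109, 0.1272, 0.0244]
tcp_rot: [0.004, 0.909, 0.418, 0.01]
contact_force: [0.2, -0.3, 0.4]
finger_gap: -0.001
```

```bash
python3 plan.py
```

```text
[0.5109 0.1272 0.0244] yaw 49.4 [ 0.2 -0.3  0.4]
```

```bash
cat > ang.py <<'E'
from h import *
from scipy.ndimage import median_filter
def index(n='wrist',c=(.5575,.1125),lo=-130,hi=30,r=(.032,.060)):
    s=snap(n); g=cv2.cvtColor(s['color'],cv2.COLOR_RGB2GRAY).astype(np.float32)
    A=np.arange(lo,hi,.25); rr=np.linspace(*r,25); a,q=np.meshgrid(np.radians(A),rr,indexing='ij')
    p=proj(s,np.stack([c[0]+q*np.cos(a),c[1]+q*np.sin(a),0*a+.036],-1)).reshape(*a.shape,2).astype(np.float32)
    v=cv2.remap(g,p[...,0],p[...,1],cv2.INTER_LINEAR,borderValue=128)
    d=np.median(median_filter(v,(61,1))-v,1); i=d.argmax(); w=np.clip(d[i-12:i+13],0,None)
    return round((A[i-12:i+13]*w).sum()/w.sum(),2), round(float(d[i]),1)
if __name__=='__main__':
    for n in('wrist','scene','side'): print(n,'idx',index(n),'line',index(n,r=(.070,.095),lo=-120,hi=-60))
E
python3 ang.py
```

```text
wrist idx (np.float64(-41.39), 59.6) line (np.float64(-91.92), 120.4)
scene idx (np.float64(-40.79), 38.7) line (np.float64(-94.11), 85.6)
side idx (np.float64(-36.74), 11.5) line (np.float64(-91.28), 70.9)
```

Emit:
play_rows([
  {"tx": 0.001, "ty": 0.0033, "tz": 0, "twist": -4, "hand": 1},
  {"tx": 0.0013, "ty": 0.0032, "tz": 0, "twist": -4, "hand": 1},
  {"tx": 0.0015, "ty": 0.003, "tz": 0, "twist": -4, "hand": 1},
  {"tx": 0.0018, "ty": 0.0029, "tz": 0, "twist": -4, "hand": 1},
  {"tx": 0.002, "ty": 0.0028, "tz": 0, "twist": -4, "hand": 1},
  {"tx": 0.0022, "ty": 0.0026, "tz": 0, "twist": -4, "hand": 1},
  {"tx": 0.0024, "ty": 0.0024, "tz": 0, "twist": -4, "hand": 1},
  {"tx": 0, "ty": 0, "tz": 0, "twist": 0, "hand": 1},
])

```text
time: 7.57
eef_pos: [0.5203, 0.1445, 0.0239]
tcp_rot: [0.007, 0.984, 0.179, 0.005]
contact_force: [-0.4, 0.1, -0.4]
finger_gap: 0.002
```

```bash
python3 ang.py; python3 plan.py 115 100 95 92 90 88
```

```text
wrist idx (np.float64(-65.5), 59.2) line (np.float64(-92.07), 127.4)
scene idx (np.float64(-67.59), 54.3) line (np.float64(-94.04), 85.6)
side idx (np.float64(-62.16), 20.6) line (np.float64(-91.26), 71.5)
[0.5202 0.1442 0.0239] yaw 20.9 [0.9 0.5 0.4]
100 [0.5324 0.1539] [0.0099 0.0078]
95 [0.5361 0.1558] [0.0037 0.002 ]
92 [0.5384 0.1569] [0.0023 0.001 ]
90 [0.54   0.1575] [0.0016 0.0006]
88 [0.5416 0.1581] [0.0016 0.0006]
```

Emit:
play_rows([
  {"tx": 0.002, "ty": 0.0024, "tz": 0, "twist": -3, "hand": 1},
  {"tx": 0.0022, "ty": 0.0023, "tz": 0, "twist": -3, "hand": 1},
  {"tx": 0.0024, "ty": 0.002, "tz": 0, "twist": -3, "hand": 1},
  {"tx": 0.0024, "ty": 0.0018, "tz": 0, "twist": -3, "hand": 1},
  {"tx": 0.0024, "ty": 0.0014, "tz": 0, "twist": -3, "hand": 1},
  {"tx": 0.0015, "ty": 0.001, "tz": 0, "twist": -2, "hand": 1},
  {"tx": 0, "ty": 0, "tz": 0, "twist": 0, "hand": 1},
])

```text
time: 8.45
eef_pos: [0.5304, 0.1532, 0.0236]
tcp_rot: [0.008, 1.0, 0.03, 0.001]
contact_force: [-0.3, 0.1, 0.3]
finger_gap: 0.007
```

```bash
python3 ang.py; python3 plan.py
```

```text
wrist idx (np.float64(-82.47), 107.1) line (np.float64(-92.08), 131.5)
scene idx (np.float64(-84.84), 54.0) line (np.float64(-94.18), 85.6)
side idx (np.float64(-80.15), 40.3) line (np.float64(-91.4), 71.1)
[0.5304 0.1532 0.0236] yaw 3.5 [ 0.7 -0.1 -0.8]
```

Emit:
play_rows([
  {"tx": 0.002, "ty": 0.001, "tz": 0, "twist": -2, "hand": 1},
  {"tx": 0.002, "ty": 0.0008, "tz": 0, "twist": -2, "hand": 1},
  {"tx": 0.002, "ty": 0.0006, "tz": 0, "twist": -1, "hand": 1},
  {"tx": 0, "ty": 0, "tz": 0, "twist": 0, "hand": 1},
])

```text
time: 9.08
eef_pos: [0.535, 0.1554, 0.0234]
tcp_rot: [0.008, 1.0, -0.013, -0.001]
contact_force: [0.8, -0.1, 0.5]
finger_gap: -0.002
```

```bash
python3 ang.py; python3 plan.py
```

```text
wrist idx (np.float64(-88.72), 106.8) line (np.float64(-92.11), 132.0)
scene idx (np.float64(-91.55), 46.9) line (np.float64(-94.11), 85.3)
side idx (np.float64(-86.93), 45.8) line (np.float64(-91.31), 69.9)
[0.5349 0.1553 0.0234] yaw -1.5 [-0.5 -0.4 -0.3]
```

Emit:
play_rows([
  {"tx": 0.0012, "ty": 0.0003, "tz": 0, "twist": -1, "hand": 1},
  {"tx": 0.0011, "ty": 0.0002, "tz": 0, "twist": 0, "hand": 1},
  {"tx": 0, "ty": 0, "tz": 0, "twist": 0, "hand": 1},
])

```text
time: 9.63
eef_pos: [0.5365, 0.1558, 0.0233]
tcp_rot: [0.008, 1.0, -0.022, -0.002]
contact_force: [-1.0, -1.5, 0.4]
finger_gap: 0.001
```

```bash
python3 ang.py; python3 plan.py; python3 - <<'E'
from h import *
s=load('wrist')
# rectified top view, 4 px/mm, around the dial's lower half
W=np.array([[x,y,.036] for x,y in((.4825,.1375),(.6325,.1375),(.6325,.0250),(.4825,.0250))])
H=cv2.getPerspectiveTransform(proj(s,W).astype(np.float32),np.float32([[0,0],[800,0],[800,600],[0,600]]))
save('top1.png',cv2.warpPerspective(s['color'],H,(800,600),flags=cv2.INTER_CUBIC))
E
```

```text
wrist idx (np.float64(-90.58), 103.9) line (np.float64(-92.1), 132.1)
scene idx (np.float64(-93.63), 49.0) line (np.float64(-94.17), 85.8)
side idx (np.float64(-88.82), 43.2) line (np.float64(-91.32), 70.7)
[0.5366 0.1558 0.0233] yaw -2.5 [-0.5  0.6  0.7]
```

View pics/top1.png

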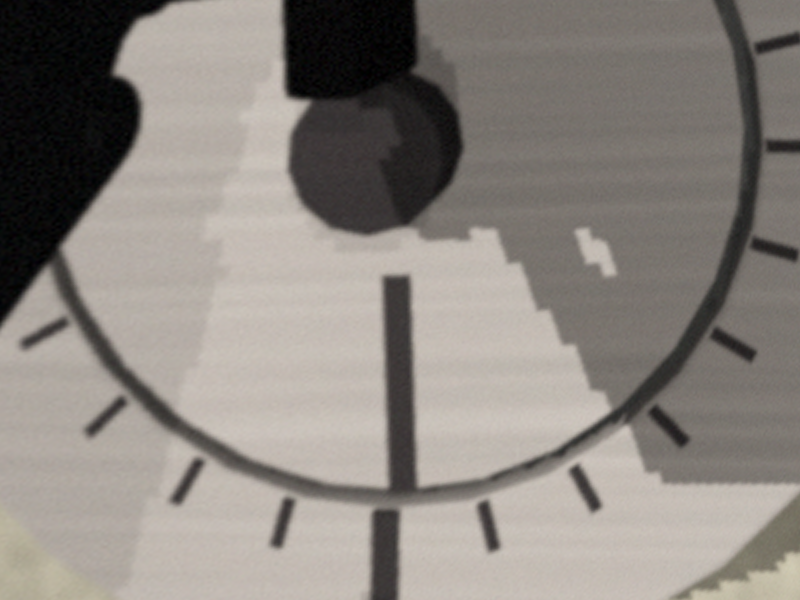

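The rectified view shows the index ending at (403,490) and the long line starting at (386,510). That is 3.2 mm, or 2.8° still to go. The dial's centre is nearer (0.556, 0.1115), so I'll change that in the gauge.

```bash
sed -i 's/c=(.5575,.1125)/c=(.556,.1115)/; s/r=(.070,.095)/r=(.070,.083)/; s/r=(.032,.060)/r=(.048,.063)/' ang.py; python3 ang.py
```

```text
wrist idx (np.float64(-88.41), 128.4) line (np.float64(-91.03), 131.4)
scene idx (np.float64(-90.94), 58.7) line (np.float64(-93.11), 87.8)
side idx (np.float64(-87.12), 54.7) line (np.float64(-90.25), 74.6)
```

Emit:
play_rows([
  {"tx": 0.0014, "ty": 0.0002, "tz": 0, "twist": -1, "hand": 1},
  {"tx": 0.0009, "ty": 0, "tz": 0, "twist": 0, "hand": 1},
  {"tx": 0, "ty": 0, "tz": 0, "twist": 0, "hand": 1},
])

```text
time: 10.48
eef_pos: [0.5383, 0.1563, 0.0232]
tcp_rot: [0.008, 0.999, -0.032, -0.002]
contact_force: [-1.0, 0.5, 0.5]
finger_gap: 0.004
```

```bash
python3 ang.py; python3 plan.py
```

```text
wrist idx (np.float64(-90.55), 128.5) line (np.float64(-91.03), 131.9)
scene idx (np.float64(-93.53), 60.8) line (np.float64(-93.1), 87.8)
side idx (np.float64(-89.6), 60.5) line (np.float64(-90.19), 72.0)
[0.5383 0.1563 0.0233] yaw -3.6 [-2.   0.3  0.5]
```

Emit:
play_rows([
  {"tx": 0.0008, "ty": 0, "tz": 0, "twist": 0, "hand": 1},
  {"tx": 0, "ty": 0, "tz": 0, "twist": 0, "hand": 1},
])

```text
time: 10.95
eef_pos: [0.539, 0.1563, 0.0232]
tcp_rot: [0.008, 0.999, -0.032, -0.002]
contact_force: [-1.6, 0.7, 1.9]
finger_gap: -0.001
```

```bash
python3 ang.py; python3 plan.py
```

```text
wrist idx (np.float64(-91.51), 128.6) line (np.float64(-91.01), 132.2)
scene idx (np.float64(-94.1), 65.2) line (np.float64(-93.03), 87.4)
side idx (np.float64(-90.37), 54.0) line (np.float64(-90.26), 73.2)
[0.539  0.1563 0.0232] yaw -3.6 [-0.6  0.6  0.5]
```

The dial now reads within about 0.4° once the known biases are taken out. I'll back the fingers off the fin, lift clear and check again.

Emit:
play_rows([
  {"tx": -0.006, "ty": 0, "tz": 0, "twist": 0, "hand": 1},
  {"tx": -0.006, "ty": 0, "tz": 0, "twist": 0, "hand": 1},
  {"tx": 0, "ty": 0, "tz": 0.03, "twist": 0, "hand": 1},
  {"tx": 0, "ty": 0, "tz": 0.03, "twist": 0, "hand": 1},
  {"tx": 0, "ty": 0, "tz": 0.03, "twist": 0, "hand": 1},
  {"tx": -0.01, "ty": -0.005, "tz": 0.03, "twist": 0, "hand": 1},
  {"tx": -0.02, "ty": -0.02, "tz": 0.03, "twist": 0, "hand": 1},
  {"tx": 0, "ty": 0, "tz": 0, "twist": 0, "hand": 1},
  {"tx": 0, "ty": 0, "tz": 0, "twist": 0, "hand": 1},
])

```text
time: 12.0
eef_pos: [0.4886, 0.1292, 0.1769]
tcp_rot: [0.009, 0.999, -0.031, -0.004]
contact_force: [-0.2, 0.4, -1.0]
finger_gap: -0.001
```

```bash
python3 ang.py; python3 plan.py; cat > top.py <<'E'
import sys; from h import *
s=load('wrist')
x0,x1,y1,y0=map(float,sys.argv[2:6]); k=600/(y1-y0) if (y1-y0)/(x1-x0)>.75 else 800/(x1-x0)
w,h=int(k*(x1-x0)),int(k*(y1-y0))
W=np.array([[x0,y1,.036],[x1,y1,.036],[x1,y0,.036],[x0,y0,.036]])
H=cv2.getPerspectiveTransform(proj(s,W).astype(np.float32),np.float32([[0,0],[w,0],[w,h],[0,h]]))
save(sys.argv[1],cv2.warpPerspective(s['color'],H,(w,h),flags=cv2.INTER_CUBIC)); print(k,w,h)
E
python3 top.py top2.png .48 .632 .15 .036
```

```text
wrist idx (np.float64(-91.08), 107.2) line (np.float64(-90.89), 112.7)
scene idx (np.float64(-94.11), 64.3) line (np.float64(-93.12), 87.0)
side idx (np.float64(-90.35), 55.0) line (np.float64(-90.26), 73.9)
[0.4878 0.1294 0.1736] yaw -3.5 [ 0.6 -0.3 -0.3]
5263.157894736842 800 599
```

View pics/top2.png

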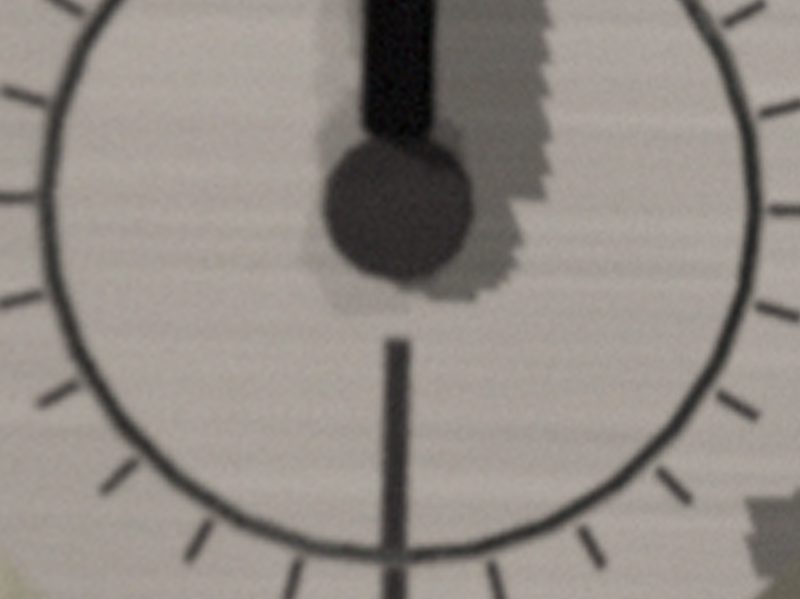

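The index runs straight into the long line: both sit at x ≈ 395 at the gap. Next is the lever, starting with a move high over its +x side.

Emit:
play_rows([
  {"tx": 0.009, "ty": -0.025, "tz": 0, "twist": 1, "hand": 1},
  {"tx": 0.009, "ty": -0.025, "tz": 0, "twist": 1, "hand": 1},
  {"tx": 0.009, "ty": -0.025, "tz": 0, "twist": 1, "hand": 1},
  {"tx": 0.009, "ty": -0.025, "tz": 0, "twist": 1, "hand": 1},
  {"tx": 0.009, "ty": -0.025, "tz": 0, "twist": 1, "hand": 1},
  {"tx": 0.009, "ty": -0.025, "tz": 0, "twist": 1, "hand": 1},
  {"tx": 0.009, "ty": -0.025, "tz": 0, "twist": 1, "hand": 1},
  {"tx": 0.009, "ty": -0.02, "tz": 0, "twist": 0, "hand": 1},
  {"tx": 0, "ty": 0, "tz": 0, "twist": 0, "hand": 1},
  {"tx": 0, "ty": 0, "tz": 0, "twist": 0, "hand": 1},
])

```text
time: 13.13
eef_pos: [0.5563, -0.0715, 0.1582]
tcp_rot: [0.009, 0.999, 0.036, -0.019]
contact_force: [-0.1, 0.6, -0.0]
finger_gap: -0.001
```

```bash
python3 plan.py
```

```text
[ 0.5563 -0.0715  0.1582] yaw 4.2 [-0.1  0.6 -0. ]
```

Emit:
play_rows([
  {"tx": 0.003, "ty": 0.006, "tz": -0.025, "twist": 0, "hand": 1},
  {"tx": 0.003, "ty": 0.006, "tz": -0.025, "twist": 0, "hand": 1},
  {"tx": 0, "ty": 0, "tz": -0.025, "twist": 0, "hand": 1},
  {"tx": 0, "ty": 0, "tz": -0.02, "twist": 0, "hand": 1},
  {"tx": 0, "ty": 0, "tz": -0.015, "twist": 0, "hand": 1},
  {"tx": 0, "ty": 0, "tz": 0, "twist": 0, "hand": 1},
  {"tx": 0, "ty": 0, "tz": 0, "twist": 0, "hand": 1},
])

```text
time: 13.72
eef_pos: [0.5587, -0.0526, 0.0394]
tcp_rot: [0.008, 0.999, 0.038, -0.022]
contact_force: [0.4, -0.8, -0.0]
finger_gap: 0.003
```

```bash
python3 plan.py
```

```text
[ 0.5587 -0.0526  0.0394] yaw 4.3 [ 0.4 -0.8 -0. ]
```

Emit:
play_rows([
  {"tx": 0.001, "ty": -0.008, "tz": -0.008, "twist": 0, "hand": 1},
  {"tx": 0, "ty": -0.002, "tz": -0.008, "twist": 0, "hand": 1},
  {"tx": 0, "ty": 0, "tz": -0.002, "twist": 0, "hand": 1},
  {"tx": 0, "ty": 0, "tz": 0, "twist": 0, "hand": 1},
])

```text
time: 14.05
eef_pos: [0.5612, -0.0626, 0.0223]
tcp_rot: [0.008, 0.999, 0.039, -0.021]
contact_force: [-0.4, -0.6, -0.5]
finger_gap: 0.001
```

```bash
sed 's/c=np.array.*/c=np.array([.525,-.0165])/; s/o=.017,r=.045/o=.021,r=.047/' plan.py > lev.py; python3 lev.py -86 -92 -98 -104 -110 -116 -122 -128 -134 -140 -146 -152 -156
```

```text
[ 0.5612 -0.0626  0.0223] yaw 4.4 [-0.4 -0.6 -0.5]
-92 [ 0.5443 -0.0642] [-0.0049 -0.0023]
-98 [ 0.5393 -0.066 ] [-0.0051 -0.0018]
-104 [ 0.534  -0.0672] [-0.0052 -0.0012]
-110 [ 0.5287 -0.0678] [-0.0053 -0.0007]
-116 [ 0.5233 -0.0679] [-0.0054 -0.0001]
-122 [ 0.5179 -0.0675] [-0.0054  0.0005]
-128 [ 0.5126 -0.0665] [-0.0053  0.001 ]
-134 [ 0.5075 -0.0649] [-0.0052  0.0016]
-140 [ 0.5025 -0.0628] [-0.005   0.0021]
-146 [ 0.4978 -0.0602] [-0.0047  0.0026]
-152 [ 0.4934 -0.0571] [-0.0044  0.0031]
-156 [ 0.4906 -0.0548] [-0.0028  0.0023]
```

Emit:
play_rows([
  {"tx": -0.005, "ty": 0, "tz": 0, "twist": 0, "hand": 1},
  {"tx": -0.005, "ty": 0, "tz": 0, "twist": 0, "hand": 1},
  {"tx": -0.005, "ty": -0.001, "tz": 0, "twist": -2, "hand": 1},
  {"tx": -0.005, "ty": -0.0018, "tz": 0, "twist": -5, "hand": 1},
  {"tx": -0.005, "ty": -0.0018, "tz": 0, "twist": -5, "hand": 1},
  {"tx": -0.005, "ty": -0.001, "tz": 0, "twist": -5, "hand": 1},
  {"tx": 0, "ty": 0, "tz": 0, "twist": 0, "hand": 1},
])

```text
time: 14.63
eef_pos: [0.5323, -0.0689, 0.0264]
tcp_rot: [0.005, 0.993, -0.116, -0.017]
contact_force: [-0.3, -0.1, 0.2]
finger_gap: 0.002
```

```bash
python3 lev.py
```

```text
[ 0.5323 -0.0689  0.0264] yaw -13.3 [-0.3 -0.1  0.2]
```

Emit:
play_rows([
  {"tx": -0.0052, "ty": 0, "tz": -0.003, "twist": -5, "hand": 1},
  {"tx": -0.0054, "ty": 0, "tz": -0.002, "twist": -5, "hand": 1},
  {"tx": -0.0054, "ty": 0.0006, "tz": -0.001, "twist": -5, "hand": 1},
  {"tx": -0.0053, "ty": 0.0012, "tz": -0.001, "twist": -5, "hand": 1},
  {"tx": -0.0052, "ty": 0.002, "tz": 0, "twist": -5, "hand": 1},
  {"tx": -0.005, "ty": 0.003, "tz": 0, "twist": -3, "hand": 1},
  {"tx": 0, "ty": 0, "tz": 0, "twist": 0, "hand": 1},
])

```text
time: 15.22
eef_pos: [0.5061, -0.0648, 0.026]
tcp_rot: [0.002, 0.935, -0.354, -0.009]
contact_force: [-0.6, -0.2, 0.3]
finger_gap: 0.0
```

```bash
python3 lev.py; cat > lever.py <<'E'
from h import *
# lever angle: wide dark/steel bar is hard; use height map: points 45..66 mm high, 25..85 mm from pivot
for n in('scene','side'):
    s=snap(n);v,u=np.mgrid[0:480,0:640];z=s['z_map']
    R=cv2.Rodrigues(s['rvec'])[0]
    P=(np.stack([u,v,0*u+1],-1).reshape(-1,3)@np.linalg.inv(s['K']).T*z.reshape(-1,1)-s['tvec'].ravel())@R
    d=P-[.525,-.0165,0];r=np.hypot(d[:,0],d[:,1]);m=(z.ravel()>0)&(P[:,2]>.045)&(P[:,2]<.068)&(r>.055)&(r<.09)
    a=np.degrees(np.arctan2(d[m,1],d[m,0]));print(n,m.sum(),np.median(a) if m.any() else None,P[m].mean(0).round(3), a.round()[::max(1,len(a)//12)])
E
python3 lever.py
```

```text
[ 0.5061 -0.0648  0.026 ] yaw -41.5 [-0.6 -0.2  0.3]
scene 120 -126.33615197059143 [ 0.487 -0.076  0.058] [-136. -130. -126. -127. -126. -122. -128. -107. -127.  -99. -107. -102.]
side 195 -125.24504558323586 [ 0.487 -0.075  0.058] [-138. -135. -134. -104. -126. -129. -105. -125. -127. -129. -128. -131.
 -128.]
```

Emit:
play_rows([
  {"tx": -0.0045, "ty": 0.0018, "tz": -0.003, "twist": -2, "hand": 1},
  {"tx": -0.0045, "ty": 0.0024, "tz": -0.002, "twist": -1, "hand": 1},
  {"tx": -0.004, "ty": 0.0028, "tz": 0, "twist": 0, "hand": 1},
  {"tx": -0.0035, "ty": 0.003, "tz": 0, "twist": 0, "hand": 1},
  {"tx": 0, "ty": 0, "tz": 0, "twist": 0, "hand": 1},
])

```text
time: 15.73
eef_pos: [0.4938, -0.0558, 0.0237]
tcp_rot: [0.002, 0.928, -0.372, -0.005]
contact_force: [1.5, -1.5, -0.9]
finger_gap: -0.006
```

```bash
python3 lev.py;python3 lever.py
```

```text
[ 0.4938 -0.0558  0.0237] yaw -43.7 [ 1.5 -1.5 -0.9]
scene 85 -144.57005022802275 [ 0.474 -0.062  0.057] [-151. -148. -143. -148. -145. -146. -144. -145. -145. -119. -116. -125.
 -120.]
side 187 -145.0534500488249 [ 0.472 -0.058  0.058] [-158. -150. -152. -151. -130. -144. -145. -122. -145. -148. -121. -121.
 -147.]
```

Emit:
play_rows([
  {"tx": -0.0025, "ty": 0.0025, "tz": 0, "twist": 0, "hand": 1},
  {"tx": -0.0022, "ty": 0.003, "tz": 0, "twist": 0, "hand": 1},
  {"tx": -0.0015, "ty": 0.002, "tz": 0, "twist": 0, "hand": 1},
])

```text
time: 16.08
eef_pos: [0.4933, -0.0555, 0.0248]
tcp_rot: [0.005, 0.928, -0.372, 0.003]
contact_force: [6.9, -12.4, -8.6]
finger_gap: 0.0
```

```bash
python3 lev.py;python3 lever.py
```

```text
[ 0.4933 -0.0555  0.0248] yaw -43.7 [  6.9 -12.4  -8.6]
scene 91 -144.16101275783146 [ 0.472 -0.061  0.058] [-148. -147. -144. -148. -147. -148. -147. -145. -145. -144. -143. -124.
 -123.]
side 177 -144.86765724795654 [ 0.471 -0.058  0.058] [-157. -150. -151. -151. -136. -146. -116. -143. -145. -122. -143. -144.
 -123.]
```

The push stopped dead at about 14 N, square to the lever, so that looks like the stop. I'll back off, lift, and check both the lever and the dial.

Emit:
play_rows([
  {"tx": 0.004, "ty": -0.007, "tz": 0, "twist": 0, "hand": 1},
  {"tx": 0.004, "ty": -0.007, "tz": 0, "twist": 0, "hand": 1},
  {"tx": 0.002, "ty": -0.006, "tz": 0, "twist": 0, "hand": 1},
  {"tx": 0, "ty": 0, "tz": 0.03, "twist": 4, "hand": 1},
  {"tx": 0, "ty": 0, "tz": 0.03, "twist": 6, "hand": 1},
  {"tx": 0, "ty": 0, "tz": 0.03, "twist": 6, "hand": 1},
  {"tx": -0.02, "ty": 0, "tz": 0.03, "twist": 6, "hand": 1},
  {"tx": -0.02, "ty": 0, "tz": 0.03, "twist": 6, "hand": 1},
  {"tx": -0.02, "ty": 0.01, "tz": 0.03, "twist": 6, "hand": 1},
  {"tx": -0.02, "ty": 0.01, "tz": 0, "twist": 6, "hand": 1},
  {"tx": 0, "ty": 0.01, "tz": 0, "twist": 6, "hand": 1},
  {"tx": 0, "ty": 0, "tz": 0, "twist": 6, "hand": 1},
  {"tx": 0, "ty": 0, "tz": 0, "twist": 0, "hand": 1},
  {"tx": 0, "ty": 0, "tz": 0, "twist": 0, "hand": 1},
])

```text
time: 17.35
eef_pos: [0.4128, -0.0455, 0.2097]
tcp_rot: [0.008, 0.996, 0.094, -0.003]
contact_force: [0.6, -0.0, 0.4]
finger_gap: 0.002
```

```bash
python3 plan.py; python3 ang.py; python3 lever.py; python3 top.py top3.png .42 .66 .10 -.08
```

```text
[ 0.4128 -0.0455  0.2097] yaw 10.8 [ 0.6 -0.   0.4]
wrist idx (np.float64(-91.05), 120.5) line (np.float64(-90.83), 127.2)
scene idx (np.float64(-94.11), 62.6) line (np.float64(-93.1), 85.8)
side idx (np.float64(-90.42), 55.3) line (np.float64(-90.27), 72.7)
scene 99 -146.1036495906728 [ 0.464 -0.056  0.057] [-154. -151. -151. -146. -143. -143. -152. -149. -142. -145. -147. -146.
 -144.]
side 140 -146.2855358928619 [ 0.464 -0.055  0.057] [-158. -152. -147. -146. -149. -146. -147. -144. -148. -144. -145. -144.
 -144.]
3333.3333333333326 800 599
```

View pics/top3.png

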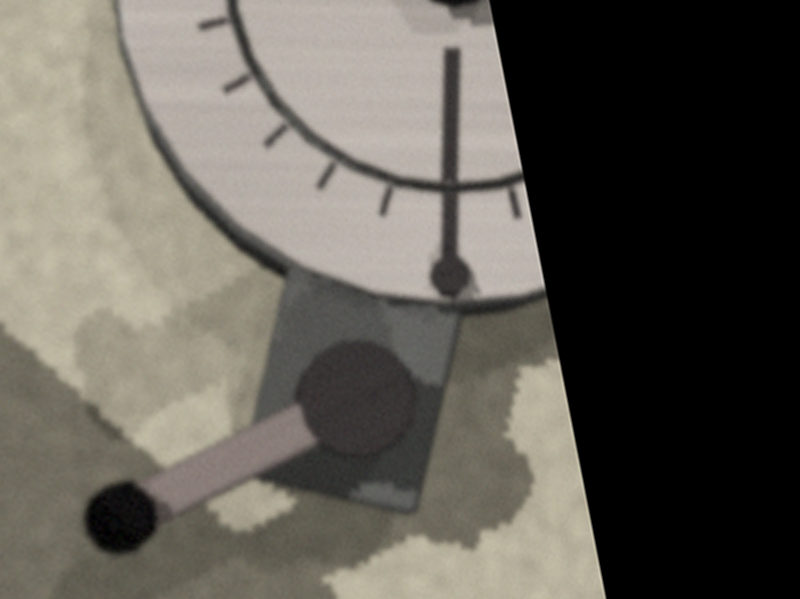

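The picture shows the bar at about −153.5°, with the lug at about −103°. That puts the lever about 140° clockwise of the fixture's x axis, which is the closed stop. The index and the long line are still collinear, and the arm is clear.

```bash
python3 -c "
from workcell import arm
print(arm.hand_in())"
```

```text
the job is handed in; nothing more can be done
None
```

I pushed the dial about 71° clockwise by its fin until its index line met the long riveted line. Then I pushed the clamp lever clockwise to its stop, backed the arm clear and handed in at about 17.6 s.

**Dial:** After the lever push, the close-up view shows the index and the long line running straight into each other, about 0.2° apart. The side camera agrees to about 0.15°. The scene camera reads 1.0°, of which I put about 0.6° down to its calibration.

**Clamp:** The push stopped against about 14–17 N, square to the lever. In the last picture the bar is about 140° clockwise of the fixture's x axis, which matches the closed stop.

**What went wrong:**
- One move call was refused because its rows left out some keys; I sent it again in full.
- On the first push the fingers passed over the fin without touching it. The cameras showed the real fingertips about 20 mm above the reported tool point, so I repeated the push 20 mm lower.

**Not checked:** I didn't measure the last, pot, tin and file again at the end. The arm's low moves were all at the fixture, and I saw no sign of contact with them.

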